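Seat the bore plug with the depth rod and read the exposed length

ROBOT

A 7-joint arm with a two-finger parallel gripper is mounted at the origin on a cart in front of the work surface, level with it; the furniture and walls round the work are solid. World frame = base frame: x ahead of the robot, y to its left, z up, the work surface at z = 0. Lengths are in m, angles in rad, forces in N, time in s.
With the tool pointing down it reaches from about 0.425 to 0.925 m from the base axis. Payload 6.8 kg.
Tool frame: the origin (TCP) lies on the centre line of the jaws, within the pads' length; the fingertips stand 8 mm ahead of it and the grasp point (between the pads) lies 11 mm behind it (bot.tips_ahead is the distance from the TCP to the fingertips, in m); z points along the fingers, y is the line along which they close (so a half turn about z gives the same grasp; the last joint's range is limited). The gripper opens to 85 mm and grips with 20 to 120 N. Pads are 22 mm wide; open, the fingers measure 114 mm over their backs; the gripper's body (76 mm by 85 mm) begins 54 mm behind the grasp point. The pads swing forward as they close: fully open they stand 13 mm farther back than shut.
Start: joints at [1.008, 0.477, 0.022, 1.555, -0.011, 1.109, -0.083], TCP at [0.297, -0.606, 0.217] pointing down, gripper open.
Joint ranges: [-2.96, 2.96], [-0.34, 2.1], [-1.41, 1.46], [0.24, 2.44], [-1.37, 4.51], [0.17, 1.92], [-2.96, 2.96]. Speed limits (rad/s): [2.39, 2.39, 3.14, 3.14, 3.14, 3.14, 3.14].

INTERFACE

Orientations are given as a unit quaternion [w, x, y, z].
In Python, from station import bot gives the robot as it stands.
- The arm moves only by the tool send_rows, never from a script. Its argument "deltas" is text: rows parted by semicolons, each of 4 numbers parted by spaces: the shift along the tool's x, y, z in m, then the turn about the tool's z in degrees. In form: x y z spin; .... A call has 1 to 5 rows; each row is the pose to reach, as a shift and turn from the pose commanded when the call began, along the tool's axes at that moment; what a row does not reach only later rows make up. A row lasts 1/10 s, in which the tool goes at most 50 mm and 8.59 degrees, less where a joint would pass 70% of its speed; a pose out of reach is approached as far as the arm can. A call with a gripper value outside its range is refused whole. "claw" is the opening, from 0 (shut) to 1 (fully open), set as the call begins (left out, the last holds). The fingers move at their own pace and stop on an object; "force" is the grip in N (left out, the last holds). Time passes only in rows, so rows that repeat a pose let the fingers close. It gives the time, the measured TCP pose, the force, the opening and the grip force at its end, in the units of the state.
- bot.get_obs(): the state, without advancing time (a new reading comes with each control period).
- bot.read_camera(name): name is "scene" or "top"; returns a dict with "img" (420x560x3 uint8, red, green, blue), "depth" (420x560 float32, m along the optical axis (not along the pixel's ray), 0 where there is no reading), "fx", "fy", "cx", "cy" (pixels), "dist_coeffs" ([k1, k2, p1, p2, k3] as OpenCV has them; the pictures are not rectified), "camera_from_world" (4x4, takes a point from world to camera coordinates). Camera axes: x right, y up, looking along -z (the intrinsics and any distortion apply to the point x, -y, -z); pixel columns grow to the right and rows downward; lengths in m; the calibration is good to about 2 mm. A picture is of the moment at which its call begins.
- bot.hand_in(): hands the job in; it is judged then, once.
Trained networks look in a picture, given as the dict that the camera call returned (one of the last four; its "shot" number tells which), for a name from the list of things; names that differ only in an ending like _2 or _b are one class to them, and where a whole thing is asked for, a point or a joint stands for the part that bears it (a point fixed in the world has none). Each returns a list of dicts, best first, with "confidence" (0 to 1); they miss things now and then, are a little off and sometimes report something else, mostly with a low value. They report only what shows in the picture. A call takes as long as a camera call.
- bot.masks_of(picture, query): "mask" (420x560 bool, what is visible of it).
- bot.landmark_of(picture, query): "xyz" ([x, y, z] in m, in world coordinates, good to about 4 mm: a listed point, or the origin of a listed thing).
The state is a dict: "t": time; "q": joint angles; "joint_vel": joint speeds; "joint_torque": joint torques, N m; "eef_pos": TCP position; "tool_rot": TCP orientation; "contact_force": force on the tool from outside, world axes, zero at the start; "torque": the same for the moment, N m; "gripper_width": opening from 0.0 (shut) to 1.0 (fully open); "grasp_force": force on a finger pad.
Only numpy, scipy, OpenCV 4.12 (cv2) and the standard library are available. Lean on these libraries where they do the work, as an engineer would, in place of code of your own. Each camera call takes 0.05 s, during which the arm holds its last target. There are 200 camera calls.

TASK

Take the blue-headed depth rod out of its wooden holder and slide it tip down into the bore of the depth gauge, steadily pushing the stiff plug inside until plug and rod are firmly on the bottom, without ever pressing it harder than 30 N. Let go of the rod and leave it standing in the bore, then raise the gauge's red pointer by its tab until the pointer is level with the top of the rod, so that it shows the exposed length. Leave the orange carton, the brown tape and the yellow beaker alone.

Things in the scene. Friction and masses are not known exactly. Their poses are not given: they have to be found in the camera images.
- rod_head (a point): centre of the blue head of the depth rod, an upright cylinder 20 mm across and 40 mm tall at the rod's upper end: grasp it here. The rod is 140 mm long, 100 g; below the head it is a 12 mm steel shaft with black rings every 10 mm. z runs up the rod. At the start it stands loosely upright in the wooden holder, 45 mm deep; lift it straight out
- rod_tip (a point): centre of the flat lower end of the rod (chamfered), 120 mm below rod_head along the rod; at the start 8 mm above the table, in the holder, whose top is 53 mm above the table
- rod_top (a point): centre of the flat upper end of the rod, 20 mm above rod_head along the rod
- bore_mouth (a point): centre of the mouth of the gauge's bore, on top of its aluminium block (50 x 56 mm), 90 mm above the table. The gauge is fixed; its x (this point's x) points from bore to column to tab, z up. The bore is vertical and blind, 13.5 mm wide, with a 2 mm chamfer. A column, 16 x 24 mm, 222 mm tall, stands 70 mm from the bore along x
- plug (a joint): height in m of the stiff plug above the bottom of the bore: 0 = fully home, 4 to 12 mm at the start. A black disc deep in the bore; it slides with about 6 N of drag, stays where it is pushed, and stops hard on the bottom. When home its top lies 40 to 66 mm below the mouth: this differs each time and cannot be measured but with the rod
- pointer (a joint): height in m of the pointer carriage on the column: at 0 the pointer's tip is 100 mm above the table, at 0.105 it is 205 mm above it; 0 to 15 mm at the start. It slides up and down only, with about 3 N of friction, and stays where it is left
- pointer_tip (a point): tip of the red pointer (3 mm thick, at the middle of its thickness), which points from the column to the bore and ends 14 mm short of the bore's axis
- tab (a point): grasp point of the pointer's red upright tab, 131 mm from the bore's axis along the gauge's x (61 mm behind the column). The tab is 14 mm wide along the gauge's y, 22 mm along x; its top is 15 mm above this point, and it is free for 35 mm below. It moves up and down with the pointer; this point is 43 mm higher than pointer_tip
- orange_carton: small orange carton, 28 x 82 x 28 mm, lying on the table, a bystander; origin at the centre of its underside
- tape_brown: roll of brown tape, 110 mm in diameter, 48 mm tall, a bystander; origin at the centre of its underside
- yellow_beaker: yellow plastic beaker, 72 mm in diameter, 91 mm tall, a bystander; origin at the centre of its underside

How it is judged:
By the outcome, as a careful person would: the job done as asked, in the order asked, and still so for the second after the job is handed in, with the robot touching nothing.
It also fails if it takes over 61 s, if anything falls off the work surface, if the arm or the gripper's body presses on something with over 40 N, if the wrist force passes 120 N, or if a joint passes its speed limit or range.

## Working session

There is one attempt and no reset: what is moved stays moved. The work goes in short steps, Python scripts to look and compute and a tool call to move; the robot and the scene stay as the last step left them, time stands still between calls to the robot, and variables do not carry over. Pictures are saved under pics/ and viewed, at most 13 in all, crops included, and the job is handed in when it is done.

Besides the shell and the picture viewer there is one more tool, called in YAML: its name, and indented under it one key for each argument. send_rows: Moves the arm, as the interface text tells. Its arguments: {"type":"object","properties":{"deltas":{"type":"string"},"claw":{"type":"number"},"force":{"type":"number"}},"required":["deltas"]}

```bash
mkdir -p pics; ls; python3 - <<'E'
from station import bot
import cv2,numpy as np
o=bot.get_obs();print({k:np.round(v,3).tolist() for k,v in o.items()})
print(bot.tips_ahead)
for n in("scene","top"):
    p=bot.read_camera(n);cv2.imwrite(f"pics/{n}0.png",p["img"][:,:,::-1])
    T=p["camera_from_world"];print(n,"campos",np.round(-T[:3,:3].T@T[:3,3],3),p["fx"],p["dist_coeffs"])
    for q in("rod_head","rod_tip","rod_top","bore_mouth","pointer_tip","tab","orange_carton","tape_brown","yellow_beaker"):
        print(q,[(np.round(d["xyz"],4).tolist(),round(d["confidence"],2)) for d in bot.landmark_of(p,q)[:2]])
print(bot.get_obs()["t"])
E
```

```text
pics
{'t': 0.0, 'q': [1.008, 0.478, 0.022, 1.556, -0.011, 1.109, -0.083], 'joint_vel': [0.001, -0.002, 0.002, 0.001, 0.002, 0.0, -0.001], 'joint_torque': [0.0, -59.645, 1.608, -28.119, 0.012, 0.009, 0.0], 'eef_pos': [0.296, -0.606, 0.216], 'tool_rot': [-0.001, 0.974, 0.225, -0.0], 'contact_force': [-0.914, -0.249, 0.981], 'torque': [-0.048, -0.012, 0.01], 'grasp_force': 0.0, 'gripper_width': 0.999}
0.008
scene campos [-0.154  0.569  1.044] 475.6018746101083 [0.00852893 0.         0.         0.         0.        ]
rod_head [([0.5045, -0.1646, 0.1304], 0.65)]
rod_tip [([0.3731, 0.3812, -0.0011], 0.43)]
rod_top [([0.5002, -0.1683, 0.1491], 0.64), ([0.5009, 0.1475, 0.1175], 0.35)]
bore_mouth [([0.4866, 0.1427, 0.0913], 0.92)]
pointer_tip [([0.5009, 0.1437, 0.1187], 0.85)]
tab []
orange_carton [([0.4322, -0.3556, -0.0008], 0.71), ([0.5013, -0.1676, 0.1305], 0.28)]
tape_brown [([0.7221, 0.2907, 0.0014], 0.65)]
yellow_beaker [([0.3716, 0.3834, -0.0008], 0.79)]
top campos [0.449 0.002 1.821] 508.58233860601456 [0.04093706 0.         0.         0.         0.        ]
rod_head [([0.4999, -0.1653, 0.1253], 0.41)]
rod_tip []
rod_top [([0.5007, -0.1619, 0.1463], 0.47)]
bore_mouth [([0.4862, 0.1419, 0.091], 0.66)]
pointer_tip [([0.5021, 0.1404, 0.1186], 0.67)]
tab [([0.6174, 0.127, 0.1564], 0.49)]
orange_carton [([0.428, -0.352, 0.0011], 0.78), ([0.7156, 0.2875, -0.001], 0.69)]
tape_brown [([0.7169, 0.2873, -0.0028], 0.7), ([0.5009, -0.1638, 0.1461], 0.59)]
yellow_beaker [([0.3719, 0.3818, 0.0044], 0.93)]
1.0
```

View both.

View pics/scene0.png

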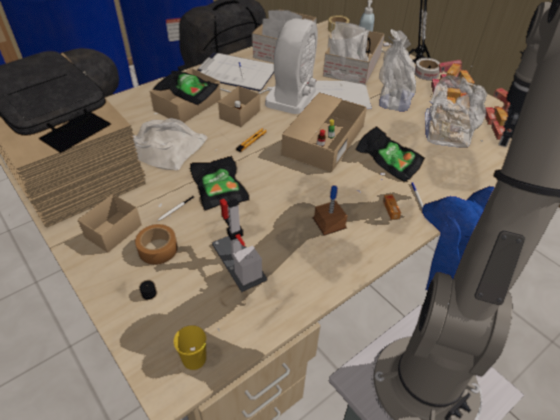

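View pics/top0.png

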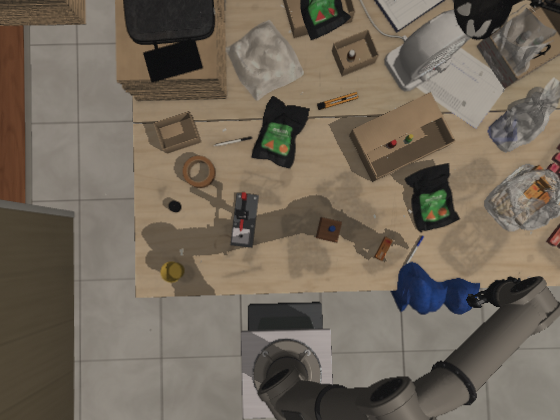

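```bash
cat > h.py <<'E'
from station import bot
import cv2,numpy as np
def cloud(p):
    K=np.array([[p["fx"],0,p["cx"]],[0,p["fy"],p["cy"]],[0,0,1]])
    h,w=p["depth"].shape;u,v=np.meshgrid(np.arange(w),np.arange(h))
    n=cv2.undistortPoints(np.stack([u,v],-1).reshape(-1,1,2).astype(float),K,np.array(p["dist_coeffs"])).reshape(h,w,2)
    d=p["depth"].astype(float);c=np.stack([n[...,0]*d,-n[...,1]*d,-d],-1)
    T=p["camera_from_world"];P=(c-T[:3,3])@T[:3,:3];P[d==0]=np.nan
    return P
def axes():
    o=bot.get_obs();w,x,y,z=o["tool_rot"]
    from scipy.spatial.transform import Rotation as R
    return o,R.from_quat([x,y,z,w]).as_matrix()
def go(pos,yaw=None):
    "delta in tool axes to world TCP pos, tool x at yaw deg"
    o,M=axes();cur=np.degrees(np.arctan2(M[1,0],M[0,0]))
    print("t",round(o["t"],2),"at",np.round(o["eef_pos"],4),"yaw",round(cur,2),"tilt",np.round(M[:2,2],4),"F",np.round(o["contact_force"],1),"w",round(o["gripper_width"],3),"g",round(o["grasp_force"],1))
    print("delta",np.round(M.T@(np.array(pos)-o["eef_pos"]),4),"spin",None if yaw is None else round(cur-yaw,2))
E
python3 - <<'E'
from h import *
for n in("scene","top"):
    L={}
    for i in range(3):
        p=bot.read_camera(n)
        for q in("rod_head","rod_top","bore_mouth","pointer_tip","tab"):
            for d in bot.landmark_of(p,q)[:1]: L.setdefault(q,[]).append(d["xyz"])
    for q in L: print(n,q,np.round(np.mean(L[q],0),4),np.round(np.std(L[q],0),4),len(L[q]))
    P=cloud(p);I=p["img"].astype(int)
    m=(abs(P[...,0]-.487)<.05)&(abs(P[...,1]-.142)<.05)&(abs(P[...,2]-.09)<.006)
    q=P[m];print("block top",m.sum(),q.mean(0).round(4),np.percentile(q,[2,98],axis=0).round(4).tolist(),cv2.minAreaRect(q[:,:2].astype(np.float32)*1000))
    m=(abs(P[...,0]-.5)<.04)&(abs(P[...,1]+.165)<.04)&(P[...,2]>.1)
    q=P[m];print("head",m.sum(),q.mean(0).round(4),np.percentile(q,[2,98],axis=0).round(4).tolist())
    m=(abs(P[...,0]-.556)<.12)&(abs(P[...,1]-.134)<.05)&(P[...,2]>.212)
    if m.sum(): q=P[m];print("col top",m.sum(),q.mean(0).round(4))
    v=slice(*( (190,290) if n=="scene" else (180,255)));u=slice(*((190,360) if n=="scene" else (220,350)))
    cv2.imwrite(f"pics/{n}1.png",cv2.resize(p["img"][v,u,::-1],None,fx=4.7,fy=4.7,interpolation=cv2.INTER_CUBIC))
go([.501,-.165,.24],-6.5)
E
```

```text
scene rod_head [ 0.5043 -0.1646  0.1287] [0.0023 0.0014 0.0017] 3
scene rod_top [ 0.4963 -0.0646  0.1327] [0.0073 0.1463 0.0249] 3
scene bore_mouth [0.4866 0.1431 0.0931] [0.0003 0.0007 0.0006] 3
scene pointer_tip [0.5005 0.1455 0.1169] [0.0014 0.0003 0.0008] 3
scene tab [0.6168 0.1249 0.1598] [0.001  0.0016 0.0005] 3
block top 367 [0.4846 0.1437 0.0906] [[0.4592, 0.115, 0.0849], [0.5119, 0.1719, 0.0946]] ((486.77911376953125, 142.7557373046875), (57.64518356323242, 54.011837005615234), 80.9529037475586)
head 100 [ 0.4965 -0.1613  0.1327] [[0.4892, -0.1736, 0.1039], [0.5061, -0.1546, 0.1496]]
col top 87 [0.5532 0.133  0.2217]
top rod_head [ 0.4988 -0.1628  0.1269] [0.001  0.0011 0.0021] 3
top rod_top [ 0.5007 -0.1623  0.1461] [0.0022 0.0021 0.0004] 3
top bore_mouth [0.488  0.144  0.0871] [0.0009 0.0015 0.0008] 3
top pointer_tip [0.499  0.1411 0.1165] [0.0026 0.0013 0.0023] 3
top tab [0.5779 0.0273 0.1457] [0.0554 0.1343 0.0138] 3
block top 185 [0.4892 0.1399 0.0898] [[0.4656, 0.1112, 0.0844], [0.5144, 0.1664, 0.0954]] ((490.08697509765625, 140.1853485107422), (56.36431884765625, 49.38050842285156), 81.15828704833984)
head 33 [ 0.503  -0.1658  0.1447] [[0.4949, -0.1758, 0.1243], [0.5122, -0.1575, 0.1534]]
col top 54 [0.5589 0.1304 0.2216]
t 2.8 at [ 0.2965 -0.6064  0.2174] yaw 26.06 tilt [ 0. -0.] F [ 0.3 -0.2 -0.4] w 1.002 g 0.0
delta [ 0.3776 -0.3067 -0.0226] spin 32.56
```

View pics/scene1.png

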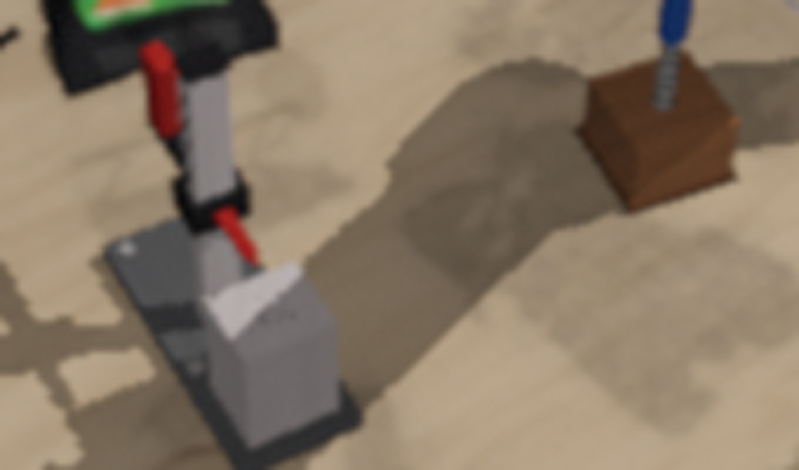

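View pics/top1.png

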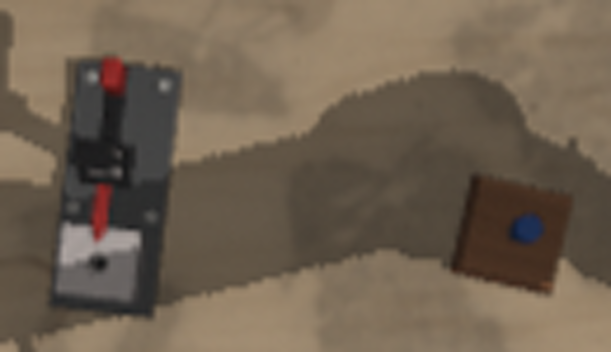

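send_rows:
  deltas: "0.03 -0.025 -0.01 6; 0.07 -0.057 -0.02 14; 0.11 -0.09 -0.02 22; 0.15 -0.122 -0.02 29; 0.19 -0.154 -0.02 34.6"
  claw: 1

```text
t: 3.3
eef_pos: [0.3974, -0.3886, 0.2377]
tool_rot: [0.0, 0.997, -0.077, 0.0]
contact_force: [1.3, -0.7, 0.1]
gripper_width: 0.993
grasp_force: 0.0
```

```bash
python3 -c "
from h import *
go([.501,-.1642,.235],-8.5)"
```

```text
t 3.3 at [ 0.3974 -0.3886  0.2377] yaw -8.82 tilt [ 0.0007 -0.0004] F [ 1.3 -0.7  0.1] w 0.993 g 0.0
delta [ 0.0679 -0.2376  0.0027] spin -0.32
```

send_rows:
  deltas: "0.014 -0.047 0; 0.028 -0.094 0; 0.042 -0.141 0; 0.056 -0.188 0; 0.068 -0.233 0"

```text
$.deltas[0]: bad value
```

send_rows:
  deltas: "0 0 0 0;0 0 0 0"

```text
t: 3.5
eef_pos: [0.3977, -0.3894, 0.2378]
tool_rot: [0.0, 0.997, -0.072, 0.0]
contact_force: [-0.9, -1.1, 0.7]
gripper_width: 1.001
grasp_force: 0.0
```

send_rows:
  deltas: "0.014 -0.047 0 0; 0.028 -0.094 0 0; 0.042 -0.141 0 0; 0.056 -0.188 0 0; 0.07 -0.237 0 0"

```text
t: 4.0
eef_pos: [0.5012, -0.1682, 0.2376]
tool_rot: [0.0, 0.997, -0.076, 0.0]
contact_force: [1.9, -0.4, 0.3]
gripper_width: 0.999
grasp_force: 0.0
```

send_rows:
  deltas: "0 0 0 0;0 0 0 0"

```text
t: 4.2
eef_pos: [0.5011, -0.1681, 0.2374]
tool_rot: [0.0, 0.997, -0.074, -0.0]
contact_force: [-1.0, 0.9, 0.8]
gripper_width: 1.0
grasp_force: 0.0
```

```bash
python3 - <<'E'
from h import *
for n in("scene","top"):
    for i in range(2):
        p=bot.read_camera(n)
        for q in("rod_head",): print(n,[(np.round(d["xyz"],4),round(d["confidence"],2)) for d in bot.landmark_of(p,q)[:1]])
    cv2.imwrite(f"pics/{n}2.png",cv2.resize(p["img"][130:240,270:420,::-1] if n=="scene" else p["img"][180:255,250:400,::-1],None,fx=5,fy=5,interpolation=cv2.INTER_CUBIC))
go([.501,-.1642,.12],-8.5)
E
```

```text
scene [(array([ 0.5059, -0.1639,  0.1312]), 0.46)]
scene [(array([ 0.5031, -0.165 ,  0.128 ]), 0.44)]
top []
top [(array([0.6172, 0.1254, 0.1567]), 0.69)]
t 4.6 at [ 0.5005 -0.1683  0.2374] yaw -8.64 tilt [-0.     -0.0002] F [0.3 0.6 0.3] w 0.997 g 0.0
delta [-1.000e-04 -4.100e-03  1.174e-01] spin -0.14
```

View pics/scene2.png

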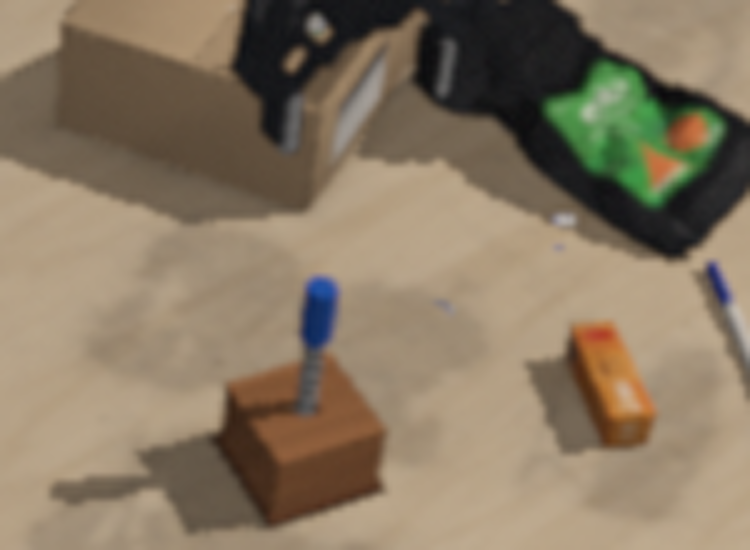

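send_rows:
  deltas: "0.001 -0.004 0.02 0; 0.001 -0.004 0.05 0; 0.001 -0.004 0.08 0; 0.001 -0.004 0.105 0; 0.001 -0.004 0.117 0"

```text
t: 5.1
eef_pos: [0.501, -0.1635, 0.1183]
tool_rot: [-0.0, 0.997, -0.075, -0.002]
contact_force: [0.2, -0.0, -0.7]
gripper_width: 0.998
grasp_force: 0.0
```

send_rows:
  deltas: "0 0 0 0;0 0 0 0;0 0 0 0;0 0 0 0;0 0 0 0"
  claw: 0.1
  force: 40

```text
t: 5.6
eef_pos: [0.5033, -0.1637, 0.1215]
tool_rot: [0.0, 0.997, -0.075, 0.001]
contact_force: [-0.3, -0.8, 3.6]
gripper_width: 0.2
grasp_force: 38.9
```

send_rows:
  deltas: "0 0 0 0;0 0 0 0;0 0 0 0;0 0 0 0"
  claw: 0

```text
t: 6.0
eef_pos: [0.5035, -0.1638, 0.1215]
tool_rot: [0.0, 0.997, -0.075, 0.001]
contact_force: [0.6, 1.2, 6.9]
gripper_width: 0.197
grasp_force: 39.0
```

send_rows:
  deltas: "0 0 -0.01 0;0 0 -0.025 0;0 0 -0.045 0;0 0 -0.07 0;0 0 -0.095 0"

```text
t: 6.5
eef_pos: [0.5017, -0.1634, 0.2164]
tool_rot: [-0.0, 0.997, -0.074, -0.001]
contact_force: [0.4, -0.6, -1.4]
gripper_width: 0.196
grasp_force: 39.1
```

send_rows:
  deltas: "0 0 -0.015 0;0 0 -0.015 0;0 0 -0.015 0"

```text
t: 6.8
eef_pos: [0.502, -0.1634, 0.2301]
tool_rot: [-0.0, 0.997, -0.074, -0.0]
contact_force: [-0.2, -0.1, -1.4]
gripper_width: 0.199
grasp_force: 39.1
```

```bash
python3 - <<'E'
from h import *
p=bot.read_camera("scene")
for q in("rod_head","rod_tip","rod_top"): print(q,[(np.round(d["xyz"],4),round(d["confidence"],2)) for d in bot.landmark_of(p,q)[:1]])
go([.4872,.1425,.23],-8.5)
E
```

```text
rod_head [(array([ 0.5037, -0.164 ,  0.2377]), 0.52)]
rod_tip [(array([ 0.4979, -0.1638,  0.1185]), 0.46)]
rod_top [(array([ 0.5   , -0.1674,  0.2582]), 0.72)]
t 7.0 at [ 0.5017 -0.1634  0.2292] yaw -8.54 tilt [-0.0022  0.0005] F [-0.3 -1.  -0.3] w 0.201 g 39.1
delta [-0.0597 -0.3003 -0.0006] spin -0.04
```

send_rows:
  deltas: "-0.006 -0.03 0 0;-0.015 -0.075 0 0;-0.024 -0.12 0 0;-0.033 -0.165 0 0;-0.042 -0.21 0 0"

```text
t: 7.5
eef_pos: [0.4914, 0.052, 0.2298]
tool_rot: [0.0, 0.997, -0.075, -0.0]
contact_force: [1.2, 0.1, -1.2]
gripper_width: 0.191
grasp_force: 39.2
```

send_rows:
  deltas: "-0.009 -0.045 0 0;-0.015 -0.075 0 0;-0.018 -0.09 0 0;-0.018 -0.09 0 0;-0.018 -0.09 0 0"

```text
t: 8.0
eef_pos: [0.4874, 0.1413, 0.2298]
tool_rot: [0.0, 0.997, -0.074, -0.001]
contact_force: [-0.3, -0.8, -0.0]
gripper_width: 0.198
grasp_force: 39.2
```

```bash
python3 - <<'E'
from h import *
for n in("scene","top"):
  L={}
  for i in range(3):
    p=bot.read_camera(n)
    for q in("rod_head","rod_tip","rod_top","bore_mouth"):
      for d in bot.landmark_of(p,q)[:1]: L.setdefault(q,[]).append(d["xyz"])
  for q in L: print(n,q,np.round(np.median(L[q],0),4),np.round(np.std(L[q],0),4),len(L[q]))
  cv2.imwrite(f"pics/{n}3.png",cv2.resize(p["img"][200:290,190:310,::-1] if n=="scene" else p["img"][180:255,190:300,::-1],None,fx=6.5,fy=6.5,interpolation=cv2.INTER_CUBIC))
go([.4872,.1425,.23],-8.5)
E
```

```text
scene rod_head [0.4893 0.1429 0.2391] [0.0021 0.0028 0.0006] 3
scene rod_tip [0.4865 0.1399 0.1185] [0.0013 0.0009 0.0013] 3
scene rod_top [0.4859 0.1394 0.2604] [0.0006 0.0016 0.0014] 3
scene bore_mouth [0.487  0.1425 0.0926] [0.0012 0.0011 0.0008] 3
top rod_head [0.4998 0.1403 0.1148] [0. 0. 0.] 1
top bore_mouth [0.4864 0.1417 0.0889] [0.0002 0.0008 0.0007] 3
top rod_top [0.4978 0.1439 0.1178] [0. 0. 0.] 1
t 9.5 at [0.4876 0.1421 0.2304] yaw -8.54 tilt [-0. -0.] F [ 0.6 -0.4 -1.3] w 0.196 g 39.2
delta [-0.0005 -0.0004  0.0004] spin -0.04
```

View pics/scene3.png

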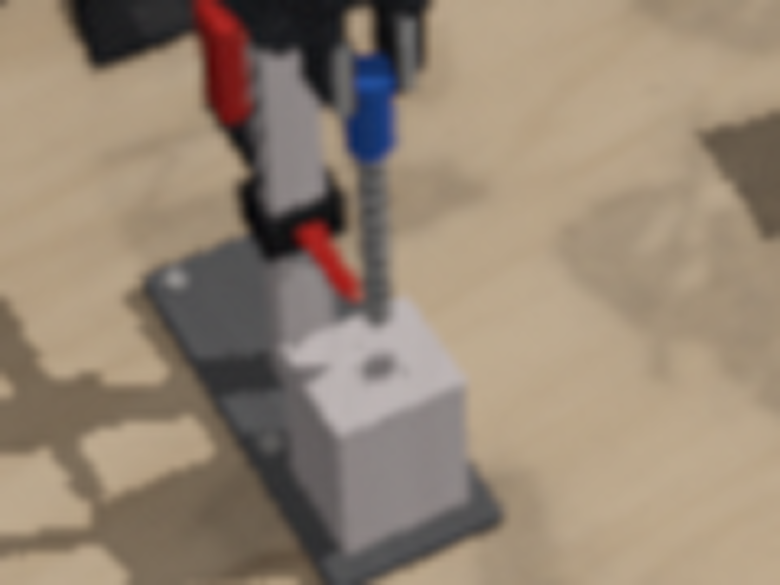

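```bash
python3 - <<'E'
from h import *
def ray(p,u,v,z):
    K=np.array([[p["fx"],0,p["cx"]],[0,p["fy"],p["cy"]],[0,0,1]])
    n=cv2.undistortPoints(np.array([[[u,v]]],float),K,np.array(p["dist_coeffs"]))[0,0]
    T=p["camera_from_world"];c=-T[:3,:3].T@T[:3,3];d=T[:3,:3].T@np.array([n[0],-n[1],-1]);return c+d*(z-c[2])/d[2]
p=bot.read_camera("scene");I=p["img"].astype(int)
g=I.sum(2)/3
print("bore",g[251:262,240:258].astype(int))
print("rod",g[236:252,240:258].astype(int))
def proj(p,X):
    c=(p["camera_from_world"]@np.append(X,1))[:3];rt=np.zeros(3)
    K=np.array([[p["fx"],0,p["cx"]],[0,p["fy"],p["cy"]],[0,0,1]])
    return cv2.projectPoints(np.array([[c[0],-c[1],-c[2]]]),rt,rt,K,np.array(p["dist_coeffs"]))[0][0,0]
x=np.array([.4872,.1425])
for z in(.09,.1175,.15,.2): print(z,proj(p,[*x,z]), proj(p,[x[0]+.005,x[1],z])-proj(p,[*x,z]),proj(p,[x[0],x[1]+.005,z])-proj(p,[*x,z]))
E
```

```text
bore [[176 177 179 182 182 181 180 177 175 179 182 183 182 182 182 179 176 170]
 [180 180 180 181 180 179 181 182 181 181 183 182 182 182 181 180 179 173]
 [180 179 180 181 178 177 179 177 175 175 178 182 182 182 181 180 179 177]
 [180 179 181 183 182 180 170 158 151 152 161 177 182 182 182 180 180 180]
 [180 180 181 183 181 170 147 128 123 123 143 170 180 182 181 180 180 181]
 [179 180 181 180 172 156 126 111 110 115 139 163 172 179 181 180 180 181]
 [176 180 182 180 172 156 127 117 120 132 156 169 169 178 180 180 180 182]
 [178 181 182 181 177 167 151 147 152 162 175 179 178 180 181 180 180 181]
 [180 181 181 179 180 176 171 173 176 179 182 183 182 181 180 180 180 178]
 [180 181 182 179 180 180 180 182 182 182 182 182 182 182 180 176 170 161]
 [180 182 181 180 180 181 181 182 182 182 182 182 179 177 170 159 148 141]]
rod [[ 71  81 105 125 123  94  81  87 101 123 140 148 151 153 155 157 158 159]
 [ 88 109 128 138 128  96  80  85 100 125 145 155 158 158 159 161 160 161]
 [ 84 103 127 140 133 105  84  82  97 123 146 159 161 161 161 161 162 161]
 [ 78  90 117 140 138 111  86  83  97 12
[... 576 characters left out ...]
2  88  90  83  82  94 120 154 178 182 178 170 162 160 161]
 [127 111  98 105 122 123 100  86  96 123 156 178 183 181 175 165 162 163]
 [134 129 134 152 168 162 135 110 111 138 168 181 182 182 179 172 167 165]
 [157 162 170 178 182 178 168 153 148 162 177 182 182 182 180 177 172 168]
 [176 177 179 182 182 181 180 177 175 179 182 183 182 182 182 179 176 170]]
0.09 [247.13489271 255.88524252] [-1.13733725 -1.20991296] [-1.59022262  0.92930921]
0.1175 [246.81723327 249.01279656] [-1.15532547 -1.21423016] [-1.61702406  0.93210838]
0.15 [246.42792561 240.59333014] [-1.17733628 -1.21885068] [-1.64989443  0.93499798]
0.2 [245.79753178 226.96709465] [-1.21289682 -1.22476955] [-1.70317609  0.93841531]
```

send_rows:
  deltas: "0 0 0.01 0;0 0 0.02 0;0 0 0.02 0;0 0 0.02 0"

```text
t: 9.95
eef_pos: [0.4873, 0.1419, 0.2098]
tool_rot: [0.0, 0.997, -0.074, -0.001]
contact_force: [-0.4, 0.0, -1.9]
gripper_width: 0.2
grasp_force: 39.2
```

```bash
python3 - <<'E'
from h import *
p=bot.read_camera("scene");q=bot.read_camera("top")
print((p["img"].sum(2)/3)[238:262,238:258].astype(int))
a=cv2.resize(p["img"][230:270,220:275,::-1],None,fx=10,fy=10,interpolation=cv2.INTER_CUBIC)
b=cv2.resize(q["img"][220:255,222:260,::-1],None,fx=10,fy=10,interpolation=cv2.INTER_CUBIC)
h=max(a.shape[0],b.shape[0]);pad=lambda m:cv2.copyMakeBorder(m,0,h-m.shape[0],0,0,cv2.BORDER_CONSTANT)
s=np.hstack([pad(a),pad(b)]);s=s[:,:800];cv2.imwrite("pics/c4.png",s)
go([.4872,.1425,.21],-8.5)
E
```

```text
[[ 77  78  85 104 127 142 135 103  80  81  92 117 143 160 163 162 162 162
  163 163]
 [ 82  76  77  91 119 141 139 111  86  86  96 117 142 160 164 163 162 163
  163 163]
 [ 98  83  77  83 106 132 142 120  87  80  91 113 140 160 164 163 162 163
  163 163]
 [122 103  83  77  90 112 128 121  90  80  92 119 144 160 163 163 163 164
  163 163]
 [134 119  90  76  78  92 112 117  92  83  96 115 140 159 163 163 164 164
  163 163]
 [137 126 101  81  76  83 106 113  88  77  90 113 141 159 163 163 163 163
  163 163]
 [138 133 118  95  77  81 106 118  93  85  96 115 142 160 164 162 162 163
  163 163]
 [138 135 124 102  81  81  99 109  91  85  93 110 138 165 170 165 162 163
  163 162]
 [137 135 126 104  86  82  87  90  80  77  80 100 142 175 179 172 166 163
  163 162]
 [137 135 128 106  88  83  87  87  75  78  86 105 146 179 184 179 171 163
  161 162]
 [136 136 129 112  99 107 123 123  93  78  81 101 145 179 185 183 177 167
  164 165]
 [136 137 136 131 135 154 169 157 114  87  90 108 147 179 185 184 180 173
  168 167]
 [144 152 159 163 171 179 182 167 122  90  90 107 145 179 184 184 182 178
  173 
[... 382 characters left out ...]
 107 101 114 143 171 181 183 183 181
  181 182]
 [141 133 119 116 116 116 118 124 117 111 109 116 140 165 173 181 182 181
  181 182]
 [117 115 114 114 115 114 120 129 122 120 123 134 157 170 171 179 182 181
  181 182]
 [132 133 132 133 134 135 146 158 151 149 154 163 177 181 179 181 181 181
  181 183]
 [166 172 172 173 173 172 175 176 173 175 178 180 183 184 183 183 182 182
  181 179]
 [167 180 182 183 183 181 182 182 181 183 183 183 184 184 184 183 181 178
  172 162]
 [150 175 182 184 184 182 182 183 183 183 184 184 184 183 180 178 172 161
  150 143]]
t 10.05 at [0.4878 0.1422 0.2105] yaw -8.54 tilt [0.0002 0.0001] F [-0.1  0.7 -1.2] w 0.198 g 39.2
delta [-0.0007 -0.0002  0.0005] spin -0.04
```

View pics/c4.png

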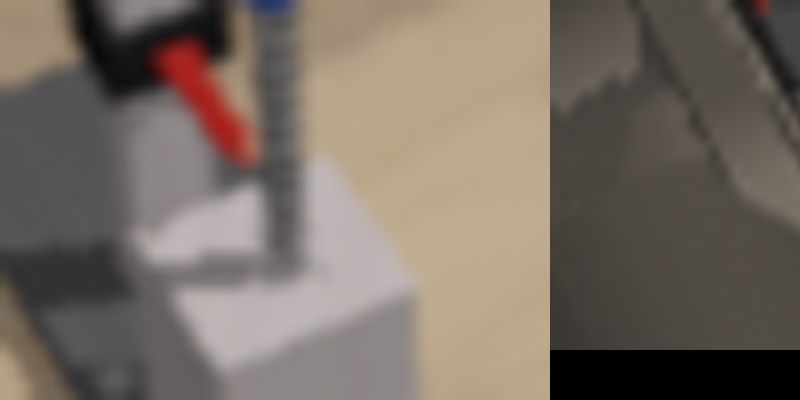

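send_rows:
  deltas: "0 0 0.002 0;0 0 0.004 0;0 0 0.006 0;0 0 0.007 0;0 0 0.008 0"

```text
t: 10.55
eef_pos: [0.4876, 0.1421, 0.2023]
tool_rot: [0.0, 0.997, -0.074, -0.0]
contact_force: [0.4, 0.6, -2.2]
gripper_width: 0.198
grasp_force: 39.2
```

send_rows:
  deltas: "0 0 0.001 0;0 0 0.002 0;0 0 0.002 0"

```text
t: 10.85
eef_pos: [0.4878, 0.1423, 0.2004]
tool_rot: [-0.0, 0.997, -0.074, 0.0]
contact_force: [0.7, 0.4, -1.3]
gripper_width: 0.197
grasp_force: 39.2
```

send_rows:
  deltas: "0 0 0.001 0;0 0 0.002 0;0 0 0.003 0;0 0 0.003 0"

```text
t: 11.25
eef_pos: [0.4876, 0.1422, 0.1972]
tool_rot: [-0.0, 0.997, -0.074, -0.0]
contact_force: [-0.3, 1.1, -1.1]
gripper_width: 0.2
grasp_force: 39.2
```

send_rows:
  deltas: "0 0 0.001 0;0 0 0.002 0;0 0 0.003 0;0 0 0.003 0"

```text
t: 11.65
eef_pos: [0.4876, 0.1421, 0.1942]
tool_rot: [0.0, 0.997, -0.074, -0.0]
contact_force: [-0.2, 1.4, -0.3]
gripper_width: 0.195
grasp_force: 39.2
```

send_rows:
  deltas: "0 0 0.003 0;0 0 0.006 0;0 0 0.009 0;0 0 0.012 0;0 0 0.014 0"

```text
t: 12.15
eef_pos: [0.4876, 0.1421, 0.1801]
tool_rot: [0.0, 0.997, -0.074, -0.0]
contact_force: [-0.1, 1.4, 0.3]
gripper_width: 0.201
grasp_force: 39.3
```

send_rows:
  deltas: "0 0 0.002 0;0 0 0.004 0;0 0 0.005 0;0 0 0.005 0"

```text
t: 12.55
eef_pos: [0.4875, 0.142, 0.1752]
tool_rot: [0.0, 0.997, -0.074, -0.0]
contact_force: [0.2, 0.4, -2.4]
gripper_width: 0.195
grasp_force: 39.1
```

send_rows:
  deltas: "0 0 0.002 0;0 0 0.004 0;0 0 0.006 0;0 0 0.008 0"

```text
t: 12.95
eef_pos: [0.4877, 0.1421, 0.1672]
tool_rot: [-0.0, 0.997, -0.075, 0.0]
contact_force: [-0.2, 1.4, -0.5]
gripper_width: 0.195
grasp_force: 39.2
```

send_rows:
  deltas: "0 0 0.0015 0;0 0 0.003 0;0 0 0.0045 0;0 0 0.006 0"

```text
t: 13.35
eef_pos: [0.4877, 0.1421, 0.1613]
tool_rot: [-0.0, 0.997, -0.074, 0.0]
contact_force: [-0.3, 1.7, 0.2]
gripper_width: 0.202
grasp_force: 39.2
```

send_rows:
  deltas: "0 0 0.0015 0;0 0 0.003 0;0 0 0.0045 0;0 0 0.006 0"

```text
t: 13.75
eef_pos: [0.4877, 0.1421, 0.1553]
tool_rot: [-0.0, 0.997, -0.074, 0.0]
contact_force: [0.7, 1.2, -0.6]
gripper_width: 0.201
grasp_force: 39.2
```

send_rows:
  deltas: "0 0 0.001 0;0 0 0.002 0;0 0 0.003 0;0 0 0.004 0"

```text
t: 14.15
eef_pos: [0.4877, 0.1421, 0.1514]
tool_rot: [-0.0, 0.997, -0.074, 0.0]
contact_force: [0.2, 2.0, 0.1]
gripper_width: 0.195
grasp_force: 39.2
```

send_rows:
  deltas: "0 0 0.001 0;0 0 0.002 0;0 0 0.003 0;0 0 0.004 0"

```text
t: 14.55
eef_pos: [0.4882, 0.1421, 0.148]
tool_rot: [-0.0, 0.997, -0.075, 0.001]
contact_force: [0.7, 0.2, 5.4]
gripper_width: 0.2
grasp_force: 39.8
```

send_rows:
  deltas: "0 0 0.001 0;0 0 0.002 0;0 0 0.003 0"

```text
t: 14.85
eef_pos: [0.4883, 0.1421, 0.145]
tool_rot: [-0.0, 0.997, -0.075, 0.001]
contact_force: [0.3, 0.6, 4.7]
gripper_width: 0.199
grasp_force: 39.8
```

send_rows:
  deltas: "0 0 0.001 0;0 0 0.002 0;0 0 0.003 0"

```text
t: 15.15
eef_pos: [0.4883, 0.1421, 0.142]
tool_rot: [-0.0, 0.997, -0.075, 0.001]
contact_force: [0.3, 0.8, 5.4]
gripper_width: 0.199
grasp_force: 39.8
```

send_rows:
  deltas: "0 0 0.001 0;0 0 0.002 0"

```text
t: 15.35
eef_pos: [0.4883, 0.1421, 0.1401]
tool_rot: [-0.0, 0.997, -0.075, 0.001]
contact_force: [-0.6, 1.7, 5.5]
gripper_width: 0.196
grasp_force: 39.8
```

send_rows:
  deltas: "0 0 0.001 0;0 0 0.002 0"

```text
t: 15.55
eef_pos: [0.4887, 0.1423, 0.1384]
tool_rot: [-0.0, 0.997, -0.075, 0.001]
contact_force: [-0.3, 1.1, 12.7]
gripper_width: 0.199
grasp_force: 40.6
```

send_rows:
  deltas: "0 0 0.001 0;0 0 0.002 0"

```text
t: 15.75
eef_pos: [0.4905, 0.1428, 0.1382]
tool_rot: [-0.001, 0.997, -0.075, 0.003]
contact_force: [-0.8, -0.2, 25.9]
gripper_width: 0.198
grasp_force: 41.6
```

send_rows:
  deltas: "0 0 -0.001 0;0 0 -0.002 0;0 0 -0.002 0"

```text
t: 16.05
eef_pos: [0.4887, 0.1422, 0.1386]
tool_rot: [-0.0, 0.997, -0.075, 0.001]
contact_force: [1.0, -0.0, 7.9]
gripper_width: 0.198
grasp_force: 40.0
```

send_rows:
  deltas: "0 0 0 0;0 0 0 0;0 0 0 0;0 0 0 0;0 0 0 0"
  claw: 0.7

```text
t: 16.55
eef_pos: [0.4874, 0.1419, 0.1372]
tool_rot: [0.0, 0.997, -0.075, -0.0]
contact_force: [0.4, 0.6, -0.3]
gripper_width: 0.698
grasp_force: 0.0
```

send_rows:
  deltas: "0 0 -0.01 0;0 0 -0.03 0;0 0 -0.06 0;0 0 -0.1 0;0 0 -0.12 0"

```text
t: 17.05
eef_pos: [0.4888, 0.1427, 0.2614]
tool_rot: [-0.001, 0.997, -0.074, 0.002]
contact_force: [-0.0, 0.2, 0.6]
gripper_width: 0.703
grasp_force: 0.0
```

```bash
python3 - <<'E'
from h import *
for n in("scene","top"):
  L={}
  for i in range(4):
    p=bot.read_camera(n)
    for q in("rod_head","rod_top","pointer_tip","tab"):
      for d in bot.landmark_of(p,q)[:1]: L.setdefault(q,[]).append(d["xyz"])
  for q in L: print(n,q,np.round(np.median(L[q],0),4),np.round(np.std(L[q],0),4),len(L[q]))
  P=cloud(p);I=p["img"].astype(int)
  red=(I[...,0]>100)&(I[...,1]<60)&(I[...,2]<60)&(abs(P[...,0]-.6165)<.03)&(abs(P[...,1]-.123)<.03)&(P[...,2]>.1)
  if red.sum(): q=P[red];print("red tab",red.sum(),np.median(q,0).round(4),np.percentile(q,[3,97],axis=0).round(4).tolist())
  if n=="scene": cv2.imwrite("pics/s5.png",cv2.resize(p["img"][195:275,190:290,::-1],None,fx=7,fy=7,interpolation=cv2.INTER_CUBIC))
go([.6165,.1235,.26],-8.5)
E
```

```text
scene rod_head [0.4913 0.1417 0.1465] [0.0255 0.2153 0.0651] 4
scene rod_top [0.4869 0.1387 0.1683] [0.0016 0.0014 0.001 ] 3
scene pointer_tip [0.5023 0.1448 0.1181] [0.0013 0.0017 0.0014] 4
scene tab [0.6168 0.1258 0.1567] [0.001  0.0012 0.0011] 4
red tab 77 [0.6066 0.1262 0.1563] [[0.6032, 0.1201, 0.1244], [0.6194, 0.1312, 0.1762]]
top pointer_tip [0.4986 0.1404 0.1152] [0.0012 0.0014 0.0004] 4
top tab [0.6178 0.1258 0.157 ] [0.0007 0.0014 0.0015] 3
top rod_top [0.4875 0.1424 0.0876] [0. 0. 0.] 1
red tab 25 [0.6176 0.1218 0.172 ] [[0.6088, 0.1155, 0.1619], [0.6276, 0.1262, 0.1781]]
t 19.05 at [0.4877 0.1421 0.2574] yaw -8.54 tilt [0. 0.] F [-0.1 -0.3 -0.2] w 0.701 g 0.0
delta [ 0.1302 -0.0007 -0.0026] spin -0.04
```

View pics/s5.png

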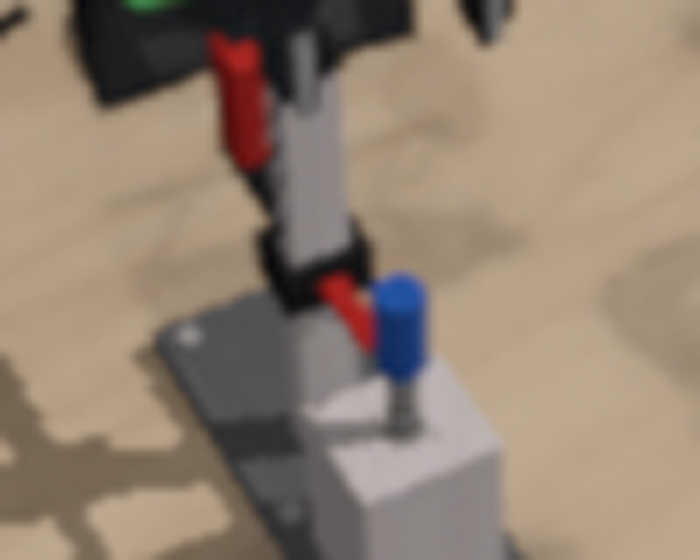

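send_rows:
  deltas: "0.03 0 0 0;0.07 -0.001 0 0;0.11 -0.002 0 0;0.13 -0.002 0 0;0.13 -0.002 0 0"

```text
t: 19.55
eef_pos: [0.6188, 0.1235, 0.2565]
tool_rot: [0.0, 0.997, -0.076, 0.0]
contact_force: [-1.6, 0.5, 0.7]
gripper_width: 0.7
grasp_force: 0.0
```

```bash
python3 -c "
from h import *
go([.6167,.1242,.149],-8.5)"
```

```text
t 19.55 at [0.6188 0.1235 0.2565] yaw -8.69 tilt [ 0.     -0.0003] F [-1.6  0.5  0.7] w 0.7 g 0.0
delta [-0.0021 -0.0005  0.1075] spin -0.19
```

send_rows:
  deltas: "-0.002 0 0.02 0;-0.002 0 0.045 0;-0.002 0 0.07 0;-0.002 0 0.095 0;-0.002 0 0.107 0"

```text
t: 20.05
eef_pos: [0.6123, 0.125, 0.1483]
tool_rot: [0.001, 0.997, -0.074, -0.002]
contact_force: [-0.2, 0.5, 0.1]
gripper_width: 0.697
grasp_force: 0.0
```

send_rows:
  deltas: "0 0 0 0;0 0 0 0;0 0 0 0;0 0 0 0;0 0 0 0"
  claw: 0.1
  force: 30

```text
t: 20.55
eef_pos: [0.6153, 0.1247, 0.1516]
tool_rot: [-0.0, 0.997, -0.075, 0.001]
contact_force: [0.5, -0.9, 2.1]
gripper_width: 0.15
grasp_force: 31.7
```

send_rows:
  deltas: "0 0 0 0;0 0 0 0"
  claw: 0

```text
t: 20.75
eef_pos: [0.6153, 0.1247, 0.151]
tool_rot: [-0.0, 0.997, -0.075, 0.001]
contact_force: [1.1, -1.4, 2.3]
gripper_width: 0.146
grasp_force: 31.7
```

send_rows:
  deltas: "0 0 -0.008 0;0 0 -0.018 0;0 0 -0.028 0;0 0 -0.038 0;0 0 -0.045 0"

```text
t: 21.25
eef_pos: [0.6151, 0.1247, 0.1957]
tool_rot: [0.0, 0.997, -0.075, 0.001]
contact_force: [5.8, -1.5, -5.4]
gripper_width: 0.151
grasp_force: 30.9
```

send_rows:
  deltas: "0 0 -0.002 0;0 0 -0.002 0"

```text
t: 21.45
eef_pos: [0.6152, 0.1247, 0.198]
tool_rot: [0.0, 0.997, -0.075, 0.001]
contact_force: [3.4, -2.6, 1.8]
gripper_width: 0.147
grasp_force: 31.6
```

```bash
python3 - <<'E'
from h import *
L={}
for i in range(4):
    p=bot.read_camera("scene")
    for q in("rod_head","rod_top","pointer_tip","tab"):
      for d in bot.landmark_of(p,q)[:1]: L.setdefault(q,[]).append(d["xyz"])
for q in L: print(q,np.round(np.median(L[q],0),4),np.round(np.std(L[q],0),4),len(L[q]))
def proj(X):
    K=np.array([[p["fx"],0,p["cx"]],[0,p["fy"],p["cy"]],[0,0,1]]);T=p["camera_from_world"]
    c=(np.array(X)@T[:3,:3].T+T[:3,3])*[1,-1,-1]
    return cv2.projectPoints(c,np.zeros(3),np.zeros(3),K,np.array(p["dist_coeffs"]))[0][:,0]
b=np.array([.4872,.1425]);g=np.array([np.cos(np.radians(8.5)),-np.sin(np.radians(8.5))])
for z in(.155,.16,.165,.17): print(z,"rodtop",proj([[*b,z]]).round(2),"ptip",proj([[*(b+.014*g),z]]).round(2))
sc=9;u0,v0=225,205
im=cv2.resize(p["img"][v0:v0+60,u0:u0+60,::-1],None,fx=sc,fy=sc,interpolation=cv2.INTER_CUBIC)
cv2.imwrite("pics/s6.png",im)
go([.615,.1247,.2],-8.5)
E
```

```text
rod_head [0.4904 0.142  0.1471] [0.002  0.0018 0.0015] 4
rod_top [0.4867 0.1386 0.1654] [0.0016 0.0026 0.0322] 4
pointer_tip [0.5005 0.1462 0.1628] [0.0009 0.0014 0.0002] 4
tab [0.617  0.126  0.2036] [0.0006 0.0003 0.001 ] 4
0.155 rodtop [[246.37 239.27]] ptip [[243.79 235.52]]
0.16 rodtop [[246.3  237.94]] ptip [[243.72 234.19]]
0.165 rodtop [[246.24 236.59]] ptip [[243.65 232.85]]
0.17 rodtop [[246.18 235.24]] ptip [[243.58 231.49]]
t 22.45 at [0.6152 0.1247 0.1979] yaw -8.56 tilt [ 0.0015 -0.0002] F [ 3.9 -2.4  2. ] w 0.151 g 31.6
delta [-0.0002  0.0001 -0.0021] spin -0.06
```

View pics/s6.png

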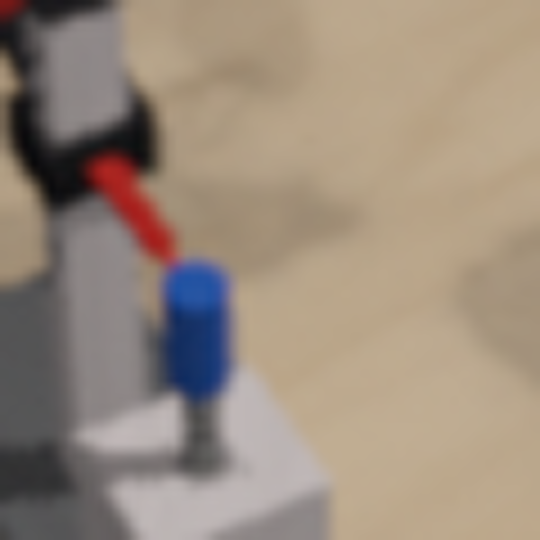

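send_rows:
  deltas: "0 0 -0.001 0;0 0 -0.002 0;0 0 -0.0035 0;0 0 -0.0035 0"

```text
t: 22.85
eef_pos: [0.6151, 0.1247, 0.2006]
tool_rot: [0.0, 0.997, -0.075, 0.0]
contact_force: [5.6, -2.0, -1.8]
gripper_width: 0.15
grasp_force: 31.1
```

```bash
python3 - <<'E'
from h import *
ims=[];L={}
for i in range(6):
    p=bot.read_camera("scene");ims.append(p["img"].astype(float))
    for q in("rod_head","rod_top","pointer_tip","tab"):
      for d in bot.landmark_of(p,q)[:1]: L.setdefault(q,[]).append(d["xyz"])
for q in L: print(q,np.round(np.median(L[q],0),4),np.round(np.std(L[q],0),4),len(L[q]))
I=np.mean(ims,0)
rd=I[...,0]-I[...,1:].max(2);bl=I[...,2]-I[...,:2].max(2)
np.set_printoptions(linewidth=200)
print("red");print(rd[220:238,234:250].astype(int));print("blue");print(bl[228:250,240:254].astype(int))
im=cv2.resize(I[215:260,225:270,::-1].astype(np.uint8),None,fx=12,fy=12,interpolation=cv2.INTER_CUBIC)
cv2.imwrite("pics/s7.png",im)
go([.615,.1247,.2],-8.5)
E
```

```text
rod_head [0.4912 0.1432 0.1468] [0.0019 0.0012 0.0006] 6
rod_top [0.487  0.1386 0.1682] [0.0197 0.1839 0.0628] 6
pointer_tip [0.5019 0.1457 0.1646] [0.0021 0.0016 0.0012] 6
tab [0.617  0.1249 0.2063] [0.0009 0.0007 0.001 ] 5
red
[[   0   -1    0    4    7    1   -2    4   12   17   18   19   18   18   18   18]
 [  12   29   47   64   62   34    5    4   11   16   18   18   18   18   19   19]
 [  40   75  101  118  113   82   29    5   12   16   17   18   19   18   18   19]
 [  45   92  122  131  128  105   42   13   14   16   17   17   19   19   19   19]
 [  34   82  118  131  131  106   54   24   17   17   17   17   18   18   18   18]
 [   8   39   82  121  131  120   83   44   21   16   17   17   17   17   18   17]
 [   2    7   32   87  126  130  110   65   27   17   17   17   16   17   18   18]
 [   4    4   13   48   99  129  124   90   47   23   17   17   17   17   17   18]
 [   5    5    6   17   56  112  133  117   82   44   21   17   17   17   17   17]
 [   5    6    5    7   24   79  127  132  111   67   29   18   17   17   18   18]
 [   6    6    6    6   11   42   95  128
[... 1678 characters left out ...]
  50   51   55   59   57   29  -20  -43  -47]
 [  -6   -1    8   27   45   50   51   54   58   57   31  -17  -43  -46]
 [  -6   -2    6   26   44   49   51   53   59   57   32  -16  -41  -46]
 [  -5   -2    5   24   44   49   51   53   58   57   33   -7  -30  -42]
 [  -5   -3    5   23   44   49   51   54   59   56   32    2  -15  -29]
 [  -6   -3    4   18   38   49   51   54   58   48   24    0   -8  -16]
 [  -6   -4    0    4   15   34   46   49   46   29    9   -4   -7   -9]
 [  -6   -5   -5   -7   -5    9   28   28   19    2   -5   -7   -7   -8]]
t 24.35 at [0.6151 0.1247 0.2006] yaw -8.56 tilt [ 0.001  -0.0002] F [ 6.1 -2.8 -1.6] w 0.15 g 31.1
delta [-0.0001  0.      0.0006] spin -0.06
```

View pics/s7.png

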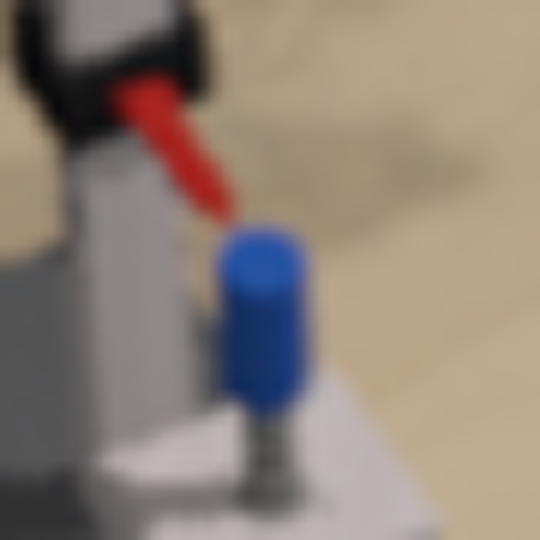

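```bash
cat > m.py <<'E'
from h import *
b=np.array([.4872,.1425]);g=np.array([np.cos(np.radians(8.5)),-np.sin(np.radians(8.5))])
for n in("scene","top"):
  pl=[bot.read_camera(n) for _ in range(6)];C=[cloud(p) for p in pl]
  I=np.mean([p["img"].astype(float) for p in pl],0);P=np.nanmean(C,0)
  rd=I[...,0]-I[...,1:].max(2);bl=I[...,2]-I[...,:2].max(2)
  near=np.hypot(P[...,0]-b[0],P[...,1]-b[1])<.08
  m=(bl>40)&near&(P[...,2]>.1);zz=P[...,2][m]
  print(n,"blue z sorted",np.sort(zz).round(4)[::-1][:40])
  s=(P[...,:2]-b)@g
  m=(rd>80)&near&(P[...,2]>.1)
  for r,c in np.argwhere(m): print((c,r),"s",round(s[r,c]*1e3,1),"z",round(P[r,c,2]*1e3,1),int(rd[r,c]))
  r0=near&(P[...,2]>.085)&(P[...,2]<.095);print("block",r0.sum(),np.median(P[...,2][r0]).round(4))
  f=(abs(s-.131)<.02)&(abs(P[...,1]-.123)<.02)&(rd>60)&(P[...,2]>.1)
  print("tab z",np.sort(P[...,2][f]).round(4)[::-1][:40])
E
python3 m.py
```

```text
scene blue z sorted [0.168  0.1679 0.1677 0.1675 0.1675 0.167  0.167  0.167  0.167  0.1669
 0.1669 0.1667 0.1666 0.1665 0.1665 0.1664 0.1663 0.1663 0.1663 0.1663
 0.1663 0.166  0.1658 0.1658 0.1658 0.1657 0.1656 0.1655 0.1653 0.165
 0.165  0.1648 0.1647 0.1646 0.1636 0.1625 0.1624 0.1623 0.1622 0.1617]
(np.int64(236), np.int64(222)) s 54.5 z 166.6 101
(np.int64(237), np.int64(222)) s 54.1 z 165.6 118
(np.int64(238), np.int64(222)) s 52.7 z 165.8 113
(np.int64(239), np.int64(222)) s 55.4 z 161.3 83
(np.int64(235), np.int64(223)) s 52.5 z 166.7 92
(np.int64(236), np.int64(223)) s 51.7 z 166.3 121
(np.int64(237), np.int64(223)) s 48.3 z 168.9 131
(np.int64(238), np.int64(223)) s 49.4 z 166.2 129
(np.int64(239), np.int64(223)) s 48.5 z 165.8 104
(np.int64(235), np.int64(224)) s 55.1 z 160.1 83
(np.int64(236), np.int64(224)) s 48.6 z 166.4 117
(np.int64(237), np.int64(224)) s 47.3 z 166.5 131
(np.int64(238), np.int64(224)) s 46.1 z 166.4 131
(np.int64(239), np.int64(224)) s 45.4 z 165.8 106
(np.int64(236), np.int64(225)) s 46.9 z 164.7 82
(np.int64(237), np.int64(225)) s 44.4 z 166.3 121

[... 992 characters left out ...]
8
(np.int64(242), np.int64(230)) s 22.1 z 167.7 126
(np.int64(243), np.int64(230)) s 22.2 z 166.3 90
(np.int64(241), np.int64(231)) s 21.4 z 166.4 104
(np.int64(242), np.int64(231)) s 19.7 z 167.1 125
(np.int64(243), np.int64(231)) s 18.8 z 166.7 105
(np.int64(242), np.int64(232)) s 18.7 z 164.7 85
(np.int64(243), np.int64(232)) s 16.2 z 166.4 100
block 350 0.0912
tab z [0.2319 0.2285 0.227  0.2268 0.2229 0.2228 0.2225 0.2225 0.2224 0.222
 0.2218 0.2216 0.2212 0.221  0.221  0.2209 0.2202 0.2196 0.2196 0.2195
 0.2179 0.2163 0.2158 0.2152 0.2142 0.2129 0.2123 0.2108 0.21   0.2097
 0.2096 0.209  0.2086 0.2078 0.2077 0.2074 0.2059 0.2056 0.2053 0.2035]
top blue z sorted []
block 39 0.09
tab z []
```

```bash
cat > m2.py <<'E'
from h import *
R=[];Q=[];B=[]
for _ in range(10):
  p=bot.read_camera("scene");P=cloud(p);I=p["img"].astype(float)
  rd=I[...,0]-I[...,1:].max(2)
  R.append(np.nanmedian(P[235:238,245:249,2]))
  m=(rd>112);m[:218]=0;m[235:]=0;m[:,:232]=0;m[:,250:]=0
  s=(P[...,0]-.487);m&=(P[...,2]>.12)
  Q.append(np.median(P[...,2][m]))
  B.append(np.nanmedian(P[258:263,246:254,2]))
f=lambda a:(np.mean(a).round(5),np.std(a).round(5))
print("rod top",f(R),"pointer face",f(Q),"block",f(B),"=> raise by",round(np.mean(R)-np.mean(Q)+.0015,5))
go([.615,.1247,.2],-8.5)
E
python3 m2.py
```

```text
rod top (np.float64(0.16645), np.float64(0.0005)) pointer face (np.float64(0.16657), np.float64(0.00038)) block (np.float64(0.09107), np.float64(0.00038)) => raise by 0.00138
t 25.45 at [0.6151 0.1247 0.2006] yaw -8.56 tilt [ 0.001  -0.0002] F [ 5.1 -3.2 -2.6] w 0.146 g 31.1
delta [-0.0001  0.      0.0006] spin -0.06
```

send_rows:
  deltas: "0 0 -0.001 0;0 0 -0.0015 0;0 0 -0.0015 0"

```text
t: 25.75
eef_pos: [0.6151, 0.1247, 0.202]
tool_rot: [0.0, 0.997, -0.075, 0.0]
contact_force: [6.1, -2.6, -2.6]
gripper_width: 0.151
grasp_force: 31.0
```

send_rows:
  deltas: "0 0 0 0;0 0 0 0;0 0 0 0;0 0 0 0;0 0 0 0"
  claw: 0.6

```text
t: 26.25
eef_pos: [0.6143, 0.1253, 0.2024]
tool_rot: [-0.0, 0.997, -0.074, -0.0]
contact_force: [0.1, 0.6, -0.3]
gripper_width: 0.601
grasp_force: 0.0
```

```bash
python3 m2.py
```

```text
rod top (np.float64(0.16623), np.float64(0.00055)) pointer face (np.float64(0.16817), np.float64(0.00042)) block (np.float64(0.09102), np.float64(0.00036)) => raise by -0.00044
t 26.75 at [0.6145 0.125  0.2024] yaw -8.55 tilt [-0.     -0.0001] F [ 0.3  0.5 -0. ] w 0.602 g 0.0
delta [0.0005 0.0002 0.0024] spin -0.05
```

send_rows:
  deltas: "0 0 -0.01 0;0 0 -0.03 0;0 0 -0.06 0;0 0 -0.09 0;0 0 -0.12 0"

```text
t: 27.25
eef_pos: [0.6145, 0.125, 0.3245]
tool_rot: [-0.0, 0.997, -0.074, 0.0]
contact_force: [0.5, 1.0, -0.8]
gripper_width: 0.599
grasp_force: 0.0
```

send_rows:
  deltas: "0.02 0.04 0 0;0.04 0.09 0 0;0.05 0.14 0 0;0.05 0.19 0 0;0.05 0.2 0 0"

```text
t: 27.75
eef_pos: [0.6334, -0.0884, 0.3231]
tool_rot: [0.002, 0.997, -0.079, 0.0]
contact_force: [-0.5, 0.5, -0.4]
gripper_width: 0.605
grasp_force: 0.0
```

```bash
python3 m2.py; python3 - <<'E'
from h import *
pl=[bot.read_camera("top") for _ in range(6)];P=np.nanmean([cloud(p) for p in pl],0);I=np.mean([p["img"].astype(float) for p in pl],0)
rd=I[...,0]-I[...,1:].max(2);bl=I[...,2]-I[...,:2].max(2)
d=lambda x,y,r:np.hypot(P[...,0]-x,P[...,1]-y)<r
f=lambda m:(m.sum(),np.sort(P[...,2][m]).round(4)[::-1][:15])
print("rod",f((bl>30)&d(.488,.141,.03)));print("tab",f((rd>60)&d(.618,.122,.025)&(P[...,2]>.19)));print("ptr",f((rd>60)&d(.515,.138,.03)&(P[...,2]>.15)))
p=bot.read_camera("scene");cv2.imwrite("pics/s8.png",cv2.resize(p["img"][170:290,180:320,::-1],None,fx=5,fy=5,interpolation=cv2.INTER_CUBIC))
E
```

```text
rod top (np.float64(0.16634), np.float64(0.00074)) pointer face (np.float64(0.16784), np.float64(0.00029)) block (np.float64(0.09114), np.float64(0.00033)) => raise by -1e-05
t 28.25 at [ 0.6344 -0.0787  0.3224] yaw -8.42 tilt [0.     0.0003] F [-0.   0.2  0.5] w 0.6 g 0.0
delta [-0.049  -0.1983  0.1225] spin 0.08
rod (np.int64(26), array([0.1675, 0.1668, 0.1667, 0.1666, 0.1665, 0.1664, 0.1656, 0.1656,
       0.1656, 0.1652, 0.1649, 0.1648, 0.1646, 0.1644, 0.1643]))
tab (np.int64(29), array([0.2261, 0.2242, 0.2238, 0.2234, 0.2232, 0.2222, 0.2221, 0.222 ,
       0.2219, 0.2216, 0.2212, 0.2211, 0.2211, 0.2209, 0.2207]))
ptr (np.int64(31), array([0.1692, 0.169 , 0.1688, 0.1681, 0.1681, 0.1679, 0.1677, 0.1676,
       0.1675, 0.1674, 0.1673, 0.1671, 0.1671, 0.1669, 0.1662]))
```

View pics/s8.png

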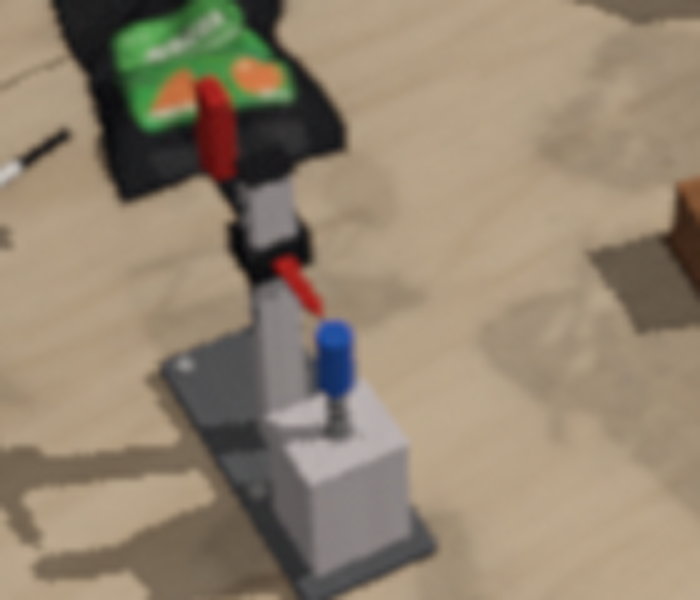

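```bash
python3 -c "
from station import bot
print(bot.hand_in())"
```

```text
the job is handed in; nothing more can be done
None
```

The rod stands in the bore on the bottomed plug (highest reading about 26 N). The pointer measures level with the rod top to within about 0.5 mm, the bystanders were left alone, and the job was handed in at about 29 s; no verdict was returned.

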